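Clamp the air-conditioner remote in its holder with the spoked wheel

TASK

Pick up the white remote and lay it lengthwise on the bed of the metal holder, between the sliding jaw and the end stop. Then wind the holder's spoked wheel clockwise (seen from above), spoke after spoke, until the jaw pinches the remote snugly against the stop: firmly held, but gently, without crushing it. Move the jaw only by its wheel, let go of everything, and leave the fan, dish, coin tray and controllers where they are.

Things in the scene. Friction and masses are not known exactly. Their poses are not given: they have to be found in the camera images.
- remote: White plastic air-conditioner remote, a flat bar 150 mm long (its x), 46 mm wide (its y), 22 mm thick (z), about 130 g, starting loose on the glass. Origin at the centre of its underside. Either end may point either way.
- holder: Fixed remote holder. Origin at table height below the middle of its bed, an aluminium strip 62 mm wide (x), top 12 mm above the glass, running along the holder's y. End stop (22 mm tall) at -y, sliding jaw (24 mm tall) at +y; the long sides are open for fingers. A remote laid along y and centred at y = +10 mm clears both. Gear housing (100 x 90 mm, 38 mm high) centred at y = 185 mm.
- bed (a point): Bed surface 12 mm above the holder's origin, axes as the holder's. The end stop (50 mm wide, two rubber noses) at -y was slid and locked by hand: its noses lie anywhere from y = -90 to -76 mm; this is NOT measured, so where the jaw bites must be felt.
- jaw: Sliding jaw: aluminium block 30 mm wide (x), 14 mm thick (y), 24 mm tall, one round rubber nose. Origin on the bed surface at the block's middle; the nose's tip lies 13 mm from it towards holder -y. At holder y = 122 mm when the wheel reads 0; runs towards the stop (-y) 14 mm per rad of the wheel. Not to be pushed directly.
- wheel_hub (a point): Centre of the spoked wheel (vertical axis), 65 mm above the glass, at holder x = 0, y = 185 mm. Hub 28 mm across, 16 mm tall; five bare round steel spokes 10 mm thick, 72 degrees apart, reaching 68 mm from the axis, at this point's height; no rim. Turns with the wheel, x axis along one spoke. 22 mm free below the spokes.
- wheel (a joint): Wheel turn, rad; grows clockwise seen from above, closing the jaw. At 0 a spoke lies along holder +x. Starts 0.2 to 1.1; bites at 2.5 to 3.5. Dry friction 0.30 N m (7.5 N at 40 mm radius); stays where left, holding jaw forces to 21 N. Each N of pinch adds 0.014 N m: at the wanted 15 N the wheel turns about 1.7 times as hard as when free; 45 N crushes (3.1 times). 0.1 rad past the bite adds about 30 N.
- fan: Chrome desk fan, 250 mm tall, on a round foot of 150 mm diameter. Origin at the centre of the foot's underside. Bystander.
- dish: Small jade-green ceramic dish, 84 mm across, 26 mm high. Origin at the centre of its underside. Bystander.
- coin_tray: Flat aluminium coin tray 70 x 100 x 18 mm. Origin at the centre of its underside. Bystander.
- controllers: Two black plastic game controllers stacked, about 150 x 90 mm, 60 mm high. Origin at the centre of the underside. Bystander.
- hood (a point): Middle of the top of the fixed grey hood, 86 mm above the glass. It roofs over the -x half of the wheel: holder x = -77 to +3 mm, y = 110 to 260 mm, axes as the holder's. The +x half of the wheel is open from above.
Things that resemble listed ones, but are neither listed nor needed, are in the scene too. There is more than one size of the remote; the one meant has the size given above.

How it is judged:
On the way, in this order (a step that is already met when the one before it is completed fails the run):
1. the remote lies on the bed between jaw and stop, let go (z of remote in the frame of holder between 0.009 and 0.016 m and x of remote in the frame of holder between -0.015 and 0.015 m and angle between remote's own z axis and vertical below 0.06 rad and angle between the x axis of remote and the y axis of holder, either way round below 0.2 rad and contact force between the fingers and remote below 0.2 N), for 0.2 s.
2. the jaw pinches the remote (contact force between jaw and remote above 6 N), for 0.2 s.
At the end, for the whole second after the job is handed in: The remote lies flat on the holder's bed (underside within 4 mm of the bed, tilt under 0.06 rad), within 15 mm of the bed's centre line and 0.2 rad of its direction, at rest, pinched by the jaw with 6 to 30 N (contact force between jaw and remote between 6 and 30 N and z of remote in the frame of holder between 0.009 and 0.016 m and x of remote in the frame of holder between -0.015 and 0.015 m and angle between remote's own z axis and vertical below 0.06 rad and angle between the x axis of remote and the y axis of holder, either way round below 0.2 rad and linear speed of remote below 0.01 m/s); the robot touches nothing.
It fails at once if the remote is crushed: the jaw presses it with more than 45 N (contact force between jaw and remote above 45 N).
It fails at once if the jaw is pushed directly (over 6 N) instead of by its wheel (contact force between the fingers and jaw above 6 N).
It fails at once if the fan, dish, coin tray or controllers are moved over 20 mm (distance of any of fan, dish, coin_tray, controllers from where it was at the start of the episode above 0.02 m).
It also fails if it takes over 72 s, if anything falls off the work surface, if the arm or the gripper's body presses on something with over 40 N, if the wrist force passes 120 N, or if a joint passes its speed limit or range.

ROBOT

A 6-joint arm with a two-finger parallel gripper is mounted at the origin on the work surface. World frame = base frame: x ahead of the robot, y to its left, z up, the work surface at z = 0. Lengths are in m, angles in rad, forces in N, time in s.
With the tool pointing down it reaches from about 0.375 to 0.975 m from the base axis. Payload 3.8 kg.
Tool frame: the origin (TCP) lies on the mounting face of the last link; the fingertips stand 173 mm ahead of it and the grasp point (between the pads) lies 155 mm ahead of it; z points along the fingers, y is the direction in which the jaws open and shut (so a half turn about z gives the same grasp; the last joint's range is limited). The gripper opens to 85 mm and grips with 20 to 120 N. Pads are 22 mm wide; open, the fingers measure 114 mm over their backs; the gripper's body (76 mm by 85 mm) begins 54 mm behind the grasp point. The pads swing forward as they close: fully open they stand 13 mm farther back than shut.
Start: joints at [-1.227, 0.264, 1.604, -0, 1.274, -0.037], TCP at [0.251, -0.627, 0.405] pointing down, gripper open.
Joint ranges: [-2.63, 2.63], [-0.94, 2.18], [0.31, 2.57], [-1.31, 4.45], [0, 2.66], [-2.55, 2.55]. Speed limits (rad/s): [2.57, 2.57, 3.14, 3.14, 3.14, 3.14].

INTERFACE

Orientations are given as a rotation vector (axis times angle).
In Python, from workcell import bot gives the robot as it stands.
- The arm moves only by the shell command python3 -m jog 'ROWS' [FORCE]. ROWS is JSON, a list that holds one entry, the list of rows, each a list of 7 numbers: the closure, from 0 (fully open) to 1 (shut), then the shift along the tool's x, y, z in cm, then the turn, a rotation vector about the tool's x, y, z in rad. A call has 1 to 12 rows; each row is the pose to reach, as a shift and turn from the pose commanded when the call began, along the tool's axes at that moment; what a row does not reach only later rows make up. A row lasts 1/8 s, in which the tool goes at most 62.5 mm and 10.7 degrees, less where a joint would pass 70% of its speed; a pose out of reach is approached as far as the arm can. A call with a gripper value outside its range is refused whole. The fingers move at their own pace and stop on an object; FORCE is the grip in N (left out, the last holds). Time passes only in rows, so rows that repeat a pose let the fingers close. It gives the time, the measured TCP pose, the force and the opening at its end, in the units of the state.
- bot.read_state(): the state, without advancing time (a new reading comes with each control period).
- bot.read_camera(name): name is "scene" or "top"; returns the picture (384x512x3 uint8, red, green, blue); there is no depth.
- bot.camera_model(name): a dict with "intrinsics" (3x3 intrinsics, pixels), "k1" (the pictures are not rectified: a ray, as slopes to the right and down, at radius r is drawn at 1 + k1 r^2 times it, then the intrinsics apply), "rvec" (rotation vector, rad) and "tvec" (3), from world to camera coordinates, as OpenCV has them. Camera axes: x right, y down, z forward; pixel columns grow to the right and rows downward; lengths in m; the calibration is good to about 2 mm. A picture is of the moment at which its call begins. camera_model takes no time and is no camera call.
- bot.finish_job(): hands the job in, once; it reports no verdict.
The state is a dict: "time": time; "q": joint angles; "joint_vel": joint speeds; "joint_torque": joint torques, N m; "tool_pos": TCP position; "tcp_rot": TCP orientation; "wrist_force": force on the tool from outside, world axes, zero at the start; "torque": the same for the moment, N m; "width": opening from 0.0 (shut) to 1.0 (fully open).
Only numpy, scipy, OpenCV 4.12 (cv2) and the standard library are available. Lean on these libraries where they do the work, as an engineer would, in place of code of your own. Each camera call takes 0.05 s, during which the arm holds its last target.

## Working session

There is one attempt and no reset: what is moved stays moved. The work goes in short steps, Python scripts to look and compute and a shell command to move; the robot and the scene stay as the last step left them, time stands still between calls to the robot, and variables do not carry over. Pictures are saved under pics/ and viewed, and the job is handed in when it is done.

```bash
ls; mkdir -p pics; python3 - <<'E'
from workcell import bot
import cv2
for n in("scene","top"):
    im=bot.read_camera(n); cv2.imwrite(f"pics/{n}0.png",im[:,:,::-1]); 
    m=bot.camera_model(n); print(n,m)
s=bot.read_state(); print(s)
E
```

```text
pics
scene {'intrinsics': array([[497.99257403,   0.        , 249.09585547],
       [  0.        , 497.99257403, 185.70353394],
       [  0.        ,   0.        ,   1.        ]]), 'k1': 0.00860317766500866, 'rvec': array([ 2.24494226,  1.25634435, -0.3768931 ]), 'tvec': array([-0.21421682, -0.3039194 ,  1.80069392])}
top {'intrinsics': array([[497.85205689,   0.        , 254.68080436],
       [  0.        , 497.85205689, 189.72642604],
       [  0.        ,   0.        ,   1.        ]]), 'k1': -0.03837069775487862, 'rvec': array([ 2.18755665, -2.14693043,  0.12329799]), 'tvec': array([-0.07840071,  0.49307724,  1.98077974])}
{'time': 0.1, 'q': array([-1.22688620e+00,  2.64658456e-01,  1.60525143e+00,  1.93015843e-05,
        1.27368313e+00, -3.69092498e-02]), 'joint_vel': array([-0.00028556, -0.00314779, -0.00456828, -0.00017846,  0.00042997,
       -0.00088325]), 'joint_torque': array([ 9.36704200e-04, -5.16704750e+01, -3.68590271e+01, -1.04746735e-05,
        6.31075280e-03,  6.57265335e-07]), 'tool_pos': array([ 0.25077471, -0.62635016,  0.40349165]), 'tcp_rot': array([-3.08287172e+00, -5.94198157e-01,  4.51506280e-04]), 'wrist_force': array([0.14673541, 0.29385262, 1.17815809]), 'torque': array([0.0193761 , 0.0009482 , 0.00163762]), 'width': 0.9994298158220399}
```

View pics/scene0.png

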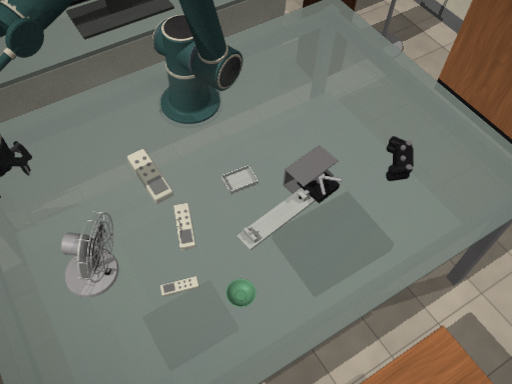

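View pics/top0.png

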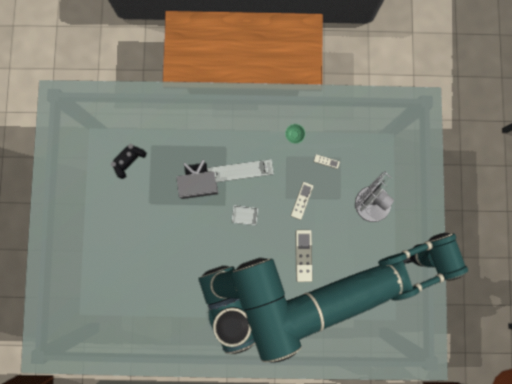

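The three remotes in the top view are about 26, 37 and 51 px long, so the middle one at (303,201) should be the 150 mm remote. The holder runs from (275,167) to about (185,180), with the hood on the robot side of the wheel.

```bash
cat > h.py <<'E'
import numpy as np,cv2
from scipy.spatial.transform import Rotation as R
from workcell import bot
def cam(n):
    m=bot.camera_model(n);Rm=R.from_rotvec(m['rvec']).as_matrix();return m['intrinsics'],m['k1'],Rm,np.array(m['tvec'])
def ray(n,uv):
    K,k,Rm,t=cam(n);d=np.array([k,0,0,0.,0]);
    p=cv2.undistortPoints(np.array([[uv]],float),K,d)[0,0]
    return -Rm.T@t, Rm.T@np.array([p[0],p[1],1])
def onz(n,uv,z):
    o,d=ray(n,uv);return o+d*(z-o[2])/d[2]
def proj(n,P):
    K,k,Rm,t=cam(n);return cv2.projectPoints(np.array(P,float).reshape(-1,3),cv2.Rodrigues(Rm)[0],t,K,np.array([k,0,0,0.,0]))[0].reshape(-1,2)
def tri(a,b):
    (o,d),(p,e)=ray("scene",a),ray("top",b)
    A=np.stack([d,-e],1);s=np.linalg.lstsq(A,p-o,rcond=None)[0]
    x,y=o+s[0]*d,p+s[1]*e;return (x+y)/2,np.linalg.norm(x-y)
def crop(n,im,c,w,f,name):
    x,y=c;h=int(w*.75);s=im[max(0,y-h):y+h,max(0,x-w):x+w];cv2.imwrite(f"pics/{name}.png",cv2.resize(s,None,fx=f,fy=f,interpolation=cv2.INTER_CUBIC));print(name,max(0,x-w),max(0,y-h))
E
python3 - <<'E'
from h import *
t=cv2.imread("pics/top0.png");s=cv2.imread("pics/scene0.png")
crop("top",t,(230,175),65,6,"t1");crop("scene",s,(295,195),65,6,"s1")
# remote mask
for n,im,c,z in(("top",t,(303,201),.022),("scene",s,(184,226),.022)):
    x,y=c;h=cv2.cvtColor(im,cv2.COLOR_BGR2HSV);print(n,im[y-15:y+16:5,x])
    m=(im.min(2)>150).astype(np.uint8);m=cv2.morphologyEx(m,cv2.MORPH_CLOSE,np.ones((5,5),np.uint8))
    k,l,st,ce=cv2.connectedComponentsWithStats(m)
    for i in range(1,k):
        if 100<st[i,4]<3000:
            r=cv2.minAreaRect(np.argwhere(l==i)[:,::-1].astype(np.float32))
            b=cv2.boxPoints(r);P=np.array([onz(n,q,z) for q in b])
            print(st[i],np.round(r[0],1),onz(n,r[0],z).round(3),np.linalg.norm(P[0]-P[1]).round(3),np.linalg.norm(P[2]-P[1]).round(3),P[:,:2].round(3).tolist())
E
```

```text
t1 165 127
s1 230 147
top [[141 149 150]
 [118 119 120]
 [177 193 197]
 [159 174 177]
 [149 158 161]
 [186 204 205]
 [140 150 139]]
[  64   28   80   54 1163] [108.4  57. ] [1.042 0.553 0.022] 0.369 0.166 [[0.975, 0.74], [1.233, 0.477], [1.109, 0.366], [0.855, 0.628]]
[ 355   37   57   49 1830] [382.8  61.2] [ 1.047 -0.596  0.022] 0.241 0.206 [[1.143, -0.475], [1.157, -0.715], [0.951, -0.716], [0.939, -0.479]]
[442  79   9  38 219] [446.   97.5] [ 0.897 -0.859  0.022] 0.034 0.159 [[0.976, -0.844], [0.977, -0.878], [0.818, -0.874], [0.817, -0.84]]
[314 154  22  12 131] [324.3 160.2] [ 0.621 -0.351  0.022] 0.03 0.082 [[0.619, -0.307], [0.648, -0.316], [0.623, -0.394], [0.595, -0.385]]
[209 159  65  22 820] [240.9 170.4] [ 0.573 -0.012  0.022] 0.256 0.061 [[0.583, 0.119], [0.623, -0.134], [0.563, -0.143], [0.523, 0.109]]
[291 191  20  28 275] [300.3 204.8] [ 0.438 -0.254  0.022] 0.109 0.046 [[0.394, -0.215], [0.496, -0.25], [0.482, -0.294], [0.379, -0.258]]
[359 197  34  24 376] [377.6 210.2] [ 0.421 -0.567  0.022] 0.143 0.068 [[0.419, -0.489], [0.485, -0.616], [0.424, -0.646], [0.358, 
[... 948 characters left out ...]
.301]]
[ 237  191   76   58 1268] [274.9 216.9] [ 0.577 -0.015  0.022] 0.273 0.068 [[0.566, -0.145], [0.521, 0.124], [0.589, 0.121], [0.629, -0.143]]
[174 203  21  44 490] [183.4 224.8] [ 0.459 -0.263  0.022] 0.046 0.149 [[0.379, -0.259], [0.395, -0.216], [0.535, -0.266], [0.519, -0.307]]
[ 61 237  22  32 227] [ 71.5 252.8] [ 0.376 -0.577  0.022] 0.057 0.101 [[0.314, -0.586], [0.341, -0.536], [0.436, -0.568], [0.41, -0.617]]
[ 80 272  35  23 394] [ 97.2 282.9] [ 0.501 -0.55   0.022] 0.104 0.05 [[0.482, -0.603], [0.47, -0.5], [0.52, -0.496], [0.53, -0.598]]
[160 276  39  19 293] [178.6 285.2] [ 0.623 -0.363  0.022] 0.103 0.03 [[0.595, -0.409], [0.623, -0.31], [0.652, -0.318], [0.623, -0.415]]
```

The remote measures 149 × 46 mm at (0.458, -0.263), with its axis at about -19° from world x. Next, the holder.

View pics/t1.png

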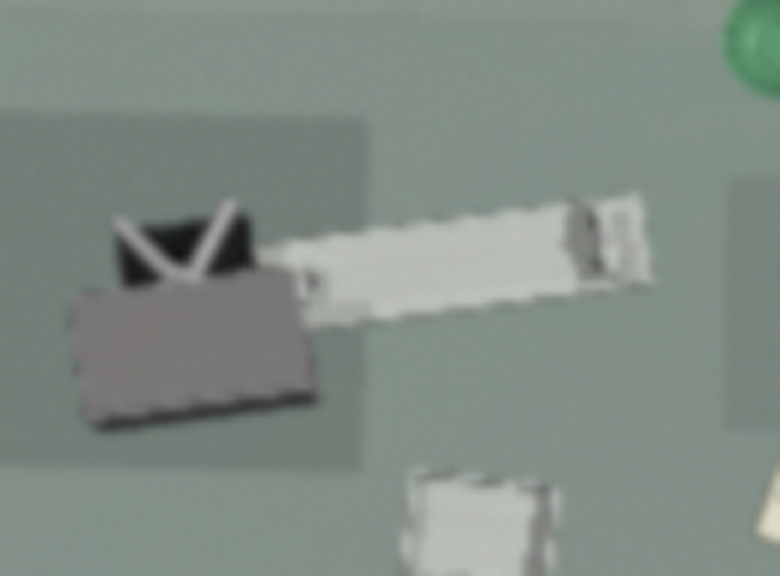

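View pics/s1.png

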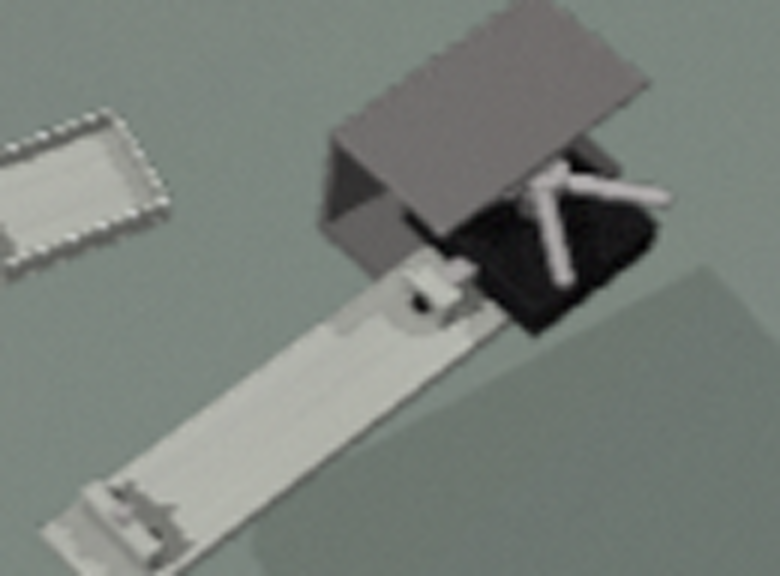

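```bash
python3 - <<'E'
from h import *
T=lambda x,y:(165+(x+.5)/6-.5,127+(y+.5)/6-.5)
S=lambda x,y:(230+(x+.5)/6-.5,147+(y+.5)/6-.5)
def p(l,n,pts,z):
    P=np.array([onz(n,q,z) for q in pts])[:,:2];print(l,P.round(4).tolist(),"mean",P.mean(0).round(4),"ang",[round(float(np.degrees(np.arctan2(*(P[i+1]-P[i])[::-1]))),1) for i in range(len(P)-1)])
p("hoodT","top",[T(70,295),T(300,267),T(318,393),T(92,424)],.086)
p("hoodS","scene",[S(332,132),S(440,235),S(652,82),S(540,-8)],.086)
p("up edge T","top",[T(640,197),T(270,246)],.012);p("low edge T","top",[T(652,285),T(305,325)],.012)
p("left S","scene",[S(40,530),S(405,255)],.012);p("right S","scene",[S(180,572),S(505,325)],.012)
p("stop end","top",[T(640,197),T(652,285)],.012)
print("hub", tri(S(540,180),T(185,275)))
p("spoke T","top",[T(120,218),T(185,275),T(232,202)],.065)
p("spoke S","scene",[S(665,200),S(545,180),S(565,280)],.065)
p("stop top S","scene",[S(92,488),S(150,555)],.034)
p("jaw top S","scene",[S(415,255),S(462,292)],.036)
E
```

```text
hoodT [[0.5373, 0.24], [0.5587, 0.09], [0.476, 0.076], [0.4529, 0.2226]] mean [0.5062 0.1571] ang [-81.9, -170.4, 99.0]
hoodS [[0.4795, 0.0819], [0.5606, 0.0919], [0.5384, 0.2423], [0.4596, 0.2285]] mean [0.5095 0.1612] ang [7.0, 98.4, -170.1]
up edge T [[0.6222, -0.1347], [0.5836, 0.1166]] mean [ 0.6029 -0.0091] ang [98.7]
low edge T [[0.5617, -0.1437], [0.5298, 0.0913]] mean [ 0.5458 -0.0262] ang [97.7]
left S [[0.5651, -0.1437], [0.5231, 0.1055]] mean [ 0.5441 -0.0191] ang [99.6]
right S [[0.6208, -0.0973], [0.5862, 0.1245]] mean [0.6035 0.0136] ang [98.9]
stop end [[0.6222, -0.1347], [0.5617, -0.1437]] mean [ 0.592  -0.1392] ang [-171.5]
hub (array([0.55270183, 0.16484741, 0.07186097]), np.float64(0.004595330298109191))
spoke T [[0.5923, 0.2119], [0.555, 0.1676], [0.6045, 0.138]] mean [0.5839 0.1725] ang [-130.1, -30.9]
spoke S [[0.5915, 0.2139], [0.5494, 0.1687], [0.6048, 0.1401]] mean [0.5819 0.1742] ang [-133.0, -27.3]
stop top S [[0.5689, -0.1162], [0.6152, -0.1118]] mean [ 0.5921 -0.114 ] ang [5.4]
jaw top S [[0.5382, 0.0984], [0.5696, 0.1057]] mean [0.5539 0.1021] ang [13.2]
```

```bash
cat >> h.py <<'E'
YAW=np.radians(8.8);EX=np.array([np.cos(YAW),np.sin(YAW)]);EY=np.array([-np.sin(YAW),np.cos(YAW)])
HO=np.array([.5742,-.0168])
def H(x,y):return HO+x/1000*EX+y/1000*EY
def go(xy,z,yawdeg):
    s=bot.read_state();Rc=R.from_rotvec(s['tcp_rot']).as_matrix()
    y=np.radians(yawdeg);Rt=np.array([[np.cos(y),np.sin(y),0],[np.sin(y),-np.cos(y),0],[0,0,-1]])
    d=Rc.T@(np.array([*xy,z])-s['tool_pos'])*100
    print("t",round(s['time'],2),"shift",d.round(2),"turn",R.from_matrix(Rc.T@Rt).as_rotvec().round(3),"q",np.round(s['q'],2),"F",s['wrist_force'].round(1),"w",round(s['width'],3))
def st():
    s=bot.read_state();p=s['tool_pos'];d=p[:2]-HO;x=R.from_rotvec(s['tcp_rot']).as_matrix()[:,0]
    print("t",round(s['time'],2),"pos",p.round(4),"yaw",np.degrees(np.arctan2(x[1],x[0])).round(1),"holder",(d@EX*1000).round(1),(d@EY*1000).round(1),"F",s['wrist_force'].round(2),"w",round(s['width'],3))
E
python3 -c "
from h import *
go((.4585,-.2625),.27,-19.5); st(); print(H(0,8),H(0,185))"
```

```text
t 0.1 shift [ 32.81 -26.03  13.4 ] turn [-0.002  0.001  0.721] q [-1.23  0.26  1.61  0.    1.27 -0.04] F [0.1 0.3 1.2] w 0.999
t 0.1 pos [ 0.2508 -0.6264  0.4035] yaw 21.8 holder -412.9 -552.9 F [0.15 0.29 1.18] w 0.999
[ 0.57297611 -0.00889417] [0.54589762 0.16602225]
```

```bash
python3 -m jog '[[[0,10,-19.7,0,0,0,0.2],[0,10,-19.7,0,0,0,0.36],[0,10,-19.7,0,0,0,0.5],[0,10,-19.7,0,0,0,0.6],[0,32.8,-26,13.4,0,0,0.72],[0,32.8,-26,13.4,0,0,0.72],[0,32.8,-26,13.4,0,0,0.72],[0,32.8,-26,13.4,0,0,0.72],[0,32.8,-26,13.4,0,0,0.72],[0,32.8,-26,13.4,0,0,0.72]]]' 40; python3 -c "
from h import *
go((.4585,-.2625),.178,-19.5); st()"
```

```text
time: 1.35
tool_pos: [0.4589, -0.2625, 0.2695]
tcp_rot: [-3.096, 0.526, 0.004]
wrist_force: [-0.8, 0.1, 0.7]
width: 1.006
t 1.35 shift [-0.01  0.02  9.15] turn [-0.     0.003  0.004] q [-0.57  0.12  2.05 -0.    0.98  1.34] F [-0.8  0.1  0.7] w 1.006
t 1.35 pos [ 0.4589 -0.2625  0.2695] yaw -19.3 holder -151.5 -225.1 F [-0.79  0.12  0.66] w 1.006
```

```bash
python3 -m jog '[[[0,0,0,5,0,0,0],[0,0,0,8.4,0,0,0],[0,0,0,9.1,0,0,0],[0,0,0,9.1,0,0,0],[1,0,0,9.1,0,0,0],[1,0,0,9.1,0,0,0],[1,0,0,9.1,0,0,0],[1,0,0,9.1,0,0,0],[1,0,0,9.1,0,0,0],[1,0,0,9.1,0,0,0]]]' 30; python3 -c "
from h import *
st()"
```

```text
time: 2.6
tool_pos: [0.4595, -0.2639, 0.1813]
tcp_rot: [3.095, -0.53, 0.004]
wrist_force: [-1.1, 0.3, 6.2]
width: 0.528
t 2.6 pos [ 0.4595 -0.2639  0.1813] yaw -19.4 holder -151.1 -226.6 F [-1.1   0.31  6.16] w 0.528
```

```bash
python3 -m jog '[[[1,0,0,-1,0,0,0],[1,0,0,-4,0,0,0],[1,0,0,-8,0,0,0],[1,0,0,-8,0,0,0]]]'; python3 - <<'E'
from h import *
st(); im=bot.read_camera("scene")[:,:,::-1].copy();crop("scene",im,(190,210),65,6,"s2")
go(H(0,8),.27,98.8)
E
```

```text
time: 3.1
tool_pos: [0.4604, -0.2643, 0.2638]
tcp_rot: [3.094, -0.53, 0.011]
wrist_force: [-0.0, -0.3, -0.3]
width: 0.531
t 3.1 pos [ 0.4604 -0.2643  0.2638] yaw -19.4 holder -150.3 -227.2 F [-0.   -0.28 -0.28] w 0.531
s2 125 162
t 3.15 shift [  2.24 -27.81  -0.85] turn [ 5.000e-03 -2.000e-03 -2.063e+00] q [-0.57  0.13  2.05  0.    0.96  1.34] F [-0.5  0.9 -1.9] w 0.529
```

View pics/s2.png

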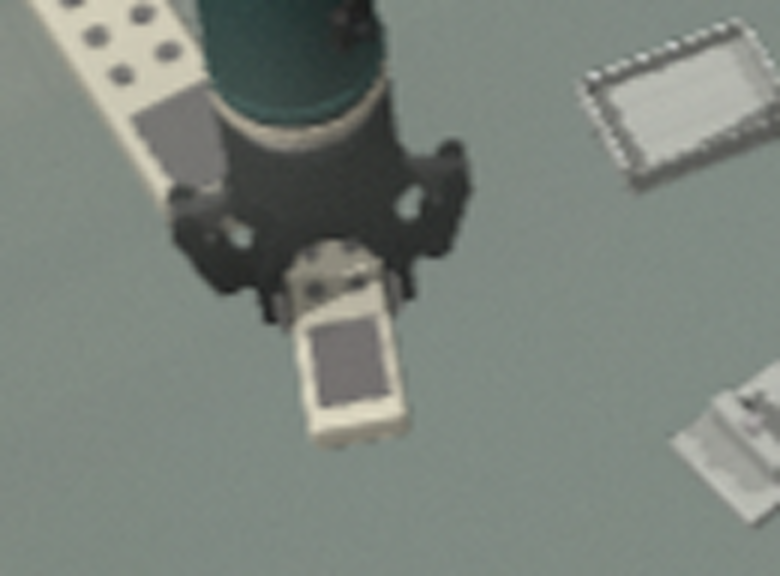

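The remote is gripped and lifted, with its screen end pointing away from the robot. Next I move it over the bed and rotate it.

```bash
python3 -m jog '[[[1,0.2,-3,-3,0,0,-0.18],[1,0.4,-6,-3,0,0,-0.36],[1,0.7,-9,-3,0,0,-0.54],[1,1,-12,-3,0,0,-0.72],[1,1.2,-15,-3,0,0,-0.9],[1,1.5,-18,-3,0,0,-1.08],[1,1.7,-21,-3,0,0,-1.26],[1,2,-24,-3,0,0,-1.44],[1,2.2,-26,-3,0,0,-1.62],[1,2.2,-27.8,-3,0,0,-1.8],[1,2.2,-27.8,-3,0,0,-1.98],[1,2.2,-27.8,-3,0,0,-2.06]]]'; python3 - <<'E'
from h import *
st(); go(H(0,8),.22,98.8)
E
```

```text
time: 4.65
tool_pos: [0.5711, -0.008, 0.2875]
tcp_rot: [-2.042, -2.384, 0.004]
wrist_force: [0.2, -0.1, -2.1]
width: 0.527
t 4.65 pos [ 0.5711 -0.008   0.2875] yaw 98.8 holder -1.8 9.2 F [ 0.16 -0.06 -2.06] w 0.527
t 4.65 shift [-0.12  0.2   6.75] turn [-0.004 -0.001  0.001] q [-0.06  0.17  1.94 -0.    1.03 -0.21] F [ 0.2 -0.1 -2.1] w 0.527
```

```bash
python3 -m jog '[[[1,-0.1,0.2,3,0,0,0],[1,-0.1,0.2,6,0,0,0],[1,-0.1,0.2,7.2,0,0,0],[1,-0.1,0.2,7.2,0,0,0]]]'; python3 - <<'E'
from h import *
for n,c in(("top",(235,172)),("scene",(280,205))):
    im=bot.read_camera(n)[:,:,::-1].copy();crop(n,im,c,65,6,n[0]+"3")
st(); go(H(0,8),.194,98.8)
E
```

```text
time: 5.15
tool_pos: [0.573, -0.0091, 0.2158]
tcp_rot: [-2.046, -2.379, 0.004]
wrist_force: [0.7, 1.4, -0.8]
width: 0.526
t3 170 124
s3 215 157
t 5.25 pos [ 0.5745 -0.0092  0.2182] yaw 98.6 holder 1.4 7.4 F [ 1.04  0.44 -0.48] w 0.53
t 5.25 shift [ 0.06 -0.14  2.42] turn [ 0.001  0.    -0.004] q [-0.06  0.26  1.98 -0.    0.9  -0.21] F [ 1.   0.4 -0.5] w 0.53
```

View pics/t3.png

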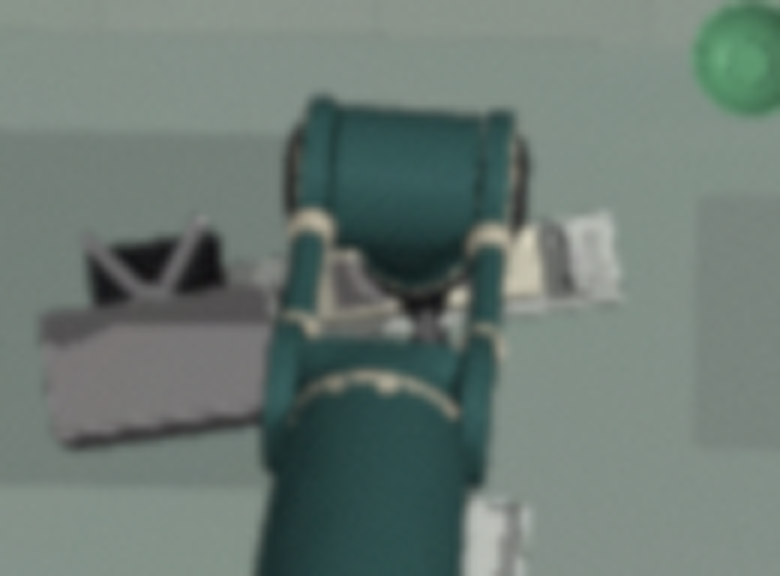

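View pics/s3.png

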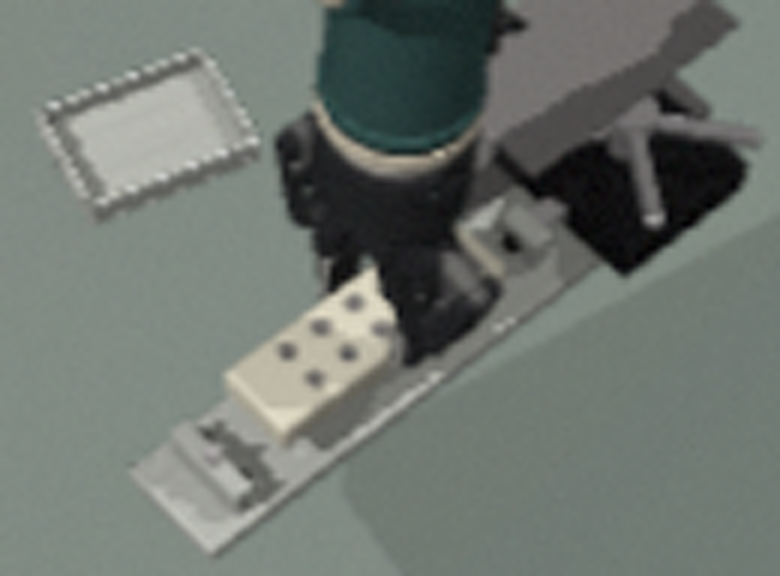

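```bash
python3 - <<'E'
from h import *
S=lambda x,y:(215+(x+.5)/6-.5,157+(y+.5)/6-.5)
for q in[(227,378),(283,424),(460,232),(500,275)]:
    for z in(.055,.059):
        P=onz("scene",S(*q),z)[:2]-HO;print(q,z,(P@EX*1000).round(1),(P@EY*1000).round(1))
for q in[(555,207),(762,136),(655,222),(500,195)]:
    P=onz("scene",S(*q),.065)[:2]-HO;print(q,(P@EX*1000).round(1),(P@EY*1000).round(1))
E
```

```text
(227, 378) 0.055 -18.5 -70.5
(227, 378) 0.059 -16.7 -72.2
(283, 424) 0.055 18.4 -66.8
(283, 424) 0.059 20.1 -68.5
(460, 232) 0.055 -7.8 75.6
(460, 232) 0.059 -6.1 73.4
(500, 275) 0.055 23.9 73.1
(500, 275) 0.059 25.5 70.9
(555, 207) 16.3 117.4
(762, 136) 53.0 229.9
(655, 222) 55.1 149.5
(500, 195) -6.9 101.3
```

```bash
python3 -m jog '[[[1,0.3,-0.1,1.2,0,0,0],[1,0.3,-0.1,2.0,0,0,0],[1,0.3,-0.1,2.1,0,0,0],[1,0.3,-0.1,2.1,0,0,0]]]'; python3 - <<'E'
from h import *
st();im=bot.read_camera("scene")[:,:,::-1].copy();crop("scene",im,(280,205),65,6,"s4");st()
E
```

```text
time: 5.75
tool_pos: [0.5727, -0.0064, 0.1966]
tcp_rot: [-2.049, -2.382, 0.0]
wrist_force: [1.0, -0.5, -1.3]
width: 0.53
t 5.75 pos [ 0.5727 -0.0064  0.1966] yaw 98.6 holder 0.1 10.5 F [ 1.04 -0.49 -1.27] w 0.53
s4 215 157
t 5.8 pos [ 0.5728 -0.0064  0.1968] yaw 98.6 holder 0.2 10.5 F [ 0.41 -0.22 -1.32] w 0.53
```

View pics/s4.png

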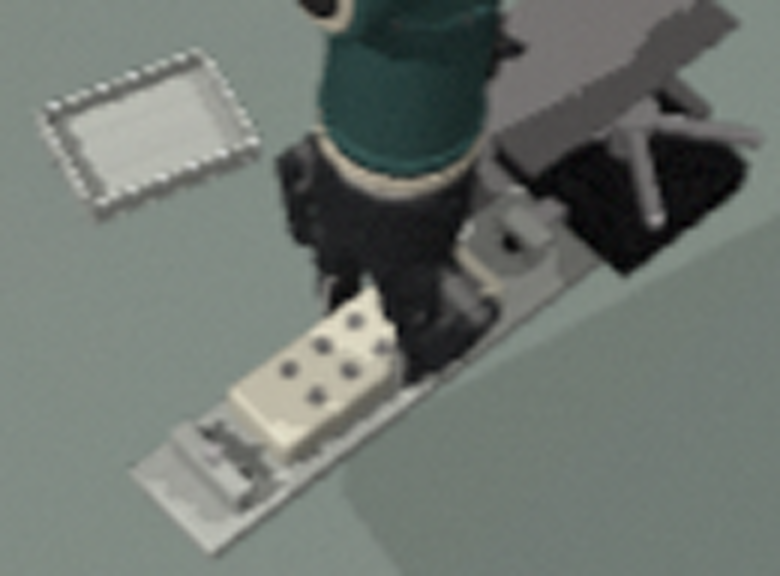

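```bash
python3 -m jog '[[[1,0,0,0.2,0,0,0],[1,0,0,0.3,0,0,0],[1,0,0,0.3,0,0,0]]]'; python3 - <<'E'
from h import *
st()
E
```

```text
time: 6.18
tool_pos: [0.5726, -0.0064, 0.1936]
tcp_rot: [-2.049, -2.382, 0.0]
wrist_force: [-0.5, -0.4, -0.6]
width: 0.528
t 6.17 pos [ 0.5726 -0.0064  0.1936] yaw 98.6 holder 0.0 10.5 F [-0.5  -0.42 -0.63] w 0.528
```

```bash
python3 -m jog '[[[1,0,0,0.1,0,0,0],[1,0,0,0.2,0,0,0],[1,0,0,0.2,0,0,0]]]'; python3 - <<'E'
from h import *
st()
E
```

```text
time: 6.55
tool_pos: [0.5728, -0.0064, 0.1933]
tcp_rot: [-2.049, -2.382, 0.0]
wrist_force: [-4.8, -0.9, 9.8]
width: 0.531
t 6.55 pos [ 0.5728 -0.0064  0.1933] yaw 98.6 holder 0.2 10.5 F [-4.78 -0.9   9.84] w 0.531
```

```bash
python3 -m jog '[[[1,0,0,-0.1,0,0,0],[0,0,0,-0.1,0,0,0],[0,0,0,-0.1,0,0,0],[0,0,0,-0.1,0,0,0],[0,0,0,-0.1,0,0,0],[0,0,0,-4,0,0,0],[0,0,0,-9,0,0,0],[0,0,0,-9,0,0,0]]]'; python3 - <<'E'
from h import *
st();im=bot.read_camera("scene")[:,:,::-1].copy();crop("scene",im,(280,205),65,6,"s5")
go(H(42,215),.245,98.8)
E
```

```text
time: 7.55
tool_pos: [0.5752, -0.0065, 0.2869]
tcp_rot: [2.044, 2.376, 0.01]
wrist_force: [0.3, 0.9, -0.0]
width: 1.001
t 7.55 pos [ 0.5752 -0.0065  0.2869] yaw 98.6 holder 2.5 10.0 F [ 0.31  0.92 -0.02] w 1.001
s5 215 157
t 7.6 shift [20.49  3.98  3.94] turn [ 0.005  0.001 -0.004] q [-0.05  0.18  1.94 -0.    1.02 -0.2 ] F [ 0.2 -0.7 -0.7] w 1.001
```

View pics/s5.png

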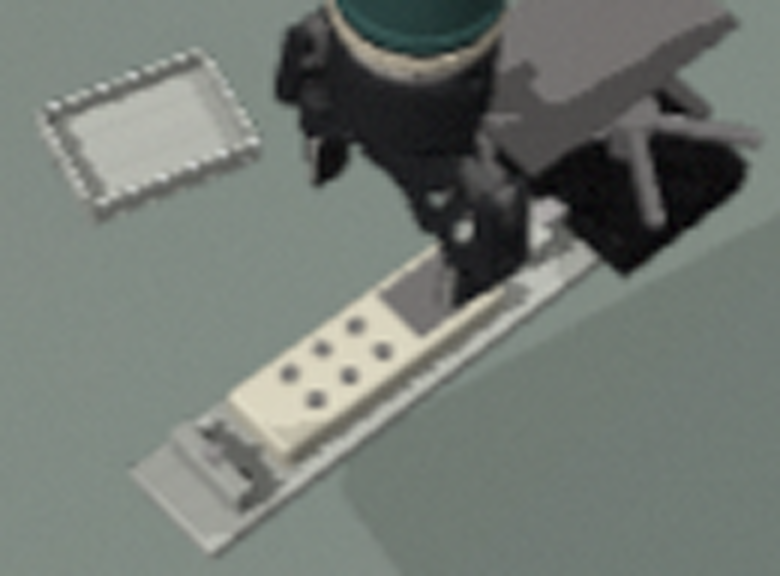

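The remote lies flat on the bed and is released. Next I work out the wheel strokes.

```bash
cat >> h.py <<'E'
HUB=H(0,185)
def fpose(phi,a,off):  # phi holder angle deg of spoke, finger centre in spoke frame
    p=np.radians(phi+8.8);u=np.array([np.cos(p),np.sin(p)]);v=np.array([-u[1],u[0]])
    return HUB+(a*u+off*v)/1000, phi+8.8+90
def row(phi,a,off,z,flip=0):
    xy,y=fpose(phi,a,off);s=bot.read_state();Rc=R.from_rotvec(s['tcp_rot']).as_matrix()
    y=np.radians(y);Rt=np.array([[np.cos(y),np.sin(y),0],[np.sin(y),-np.cos(y),0],[0,0,-1]])
    d=Rc.T@(np.array([*xy,z])-s['tool_pos'])*100
    print(phi,"row",d.round(2),R.from_matrix(Rc.T@Rt).as_rotvec().round(3))
def est():  # finger centre in hub frame; spoke angle if touching (half 11+5)
    s=bot.read_state();d=(s['tool_pos'][:2]-HUB)*1000;X=d@EX;Y=d@EY
    x=R.from_rotvec(s['tcp_rot']).as_matrix();yaw=np.degrees(np.arctan2(x[1,0],x[0,0]))-98.8
    zt=x[:,2]*.165; t=s['tool_pos'][:2]+zt[:2]-HUB; X,Y=t@EX*1000,t@EY*1000
    r=np.hypot(X,Y);phi=np.degrees(np.arctan2(Y,X)-np.arcsin(16/r))
    p=np.radians(phi+8.8);v=np.array([-np.sin(p),np.cos(p)]);u=np.array([np.cos(p),np.sin(p)]);F=s['wrist_force'][:2]
    m=s['torque']
    print("t",round(s['time'],2),"tip",X.round(1),Y.round(1),"z",s['tool_pos'][2].round(4),"yawphi",yaw.round(1),"spoke",phi.round(2),"r",r.round(1),"Ft",(F@v).round(2),"Fr",(F@u).round(2),"Fz",s['wrist_force'][2].round(1),"tau",np.round(m,2))
E
python3 -c "
from h import *
est();row(37,54,22,.287);row(37,54,22,.223)"
```

```text
t 7.6 tip 2.2 -174.9 z 0.2844 yawphi -0.2 spoke -94.54 r 174.9 Ft 0.14 Fr 0.7 Fz -0.7 tau [0.02 0.01 0.03]
37 row [22.49  2.78 -0.27] [ 0.005  0.003 -0.649]
37 row [22.5   2.75  6.13] [ 0.005  0.003 -0.649]
```

```bash
python3 -m jog '[[[1,5,1,-0.5,0,0,-0.16],[1,10,2,-0.5,0,0,-0.32],[1,16,2.8,-0.5,0,0,-0.48],[1,20,2.8,-0.5,0,0,-0.65],[1,22.5,2.8,-0.3,0,0,-0.65],[1,22.5,2.8,-0.3,0,0,-0.65],[1,22.5,2.8,-0.3,0,0,-0.65],[1,22.5,2.8,-0.3,0,0,-0.65]]]'; python3 - <<'E'
from h import *
est()
for n,c in(("top",(205,172)),("scene",(310,190))):
    im=bot.read_camera(n)[:,:,::-1].copy();crop(n,im,c,55,7,n[0]+"6")
row(37,54,22,.223)
E
```

```text
time: 8.6
tool_pos: [0.5668, 0.2191, 0.2842]
tcp_rot: [-1.183, -2.91, 0.001]
wrist_force: [0.3, -0.1, -1.1]
width: -0.002
t 8.6 tip 28.7 49.2 z 0.2842 yawphi 37.0 spoke 43.48 r 57.0 Ft -0.28 Fr 0.14 Fz -1.1 tau [ 0.01 -0.05  0.02]
t6 150 131
s6 255 149
37 row [0.   0.12 6.16] [-0.     0.    -0.001]
```

View pics/s6.png

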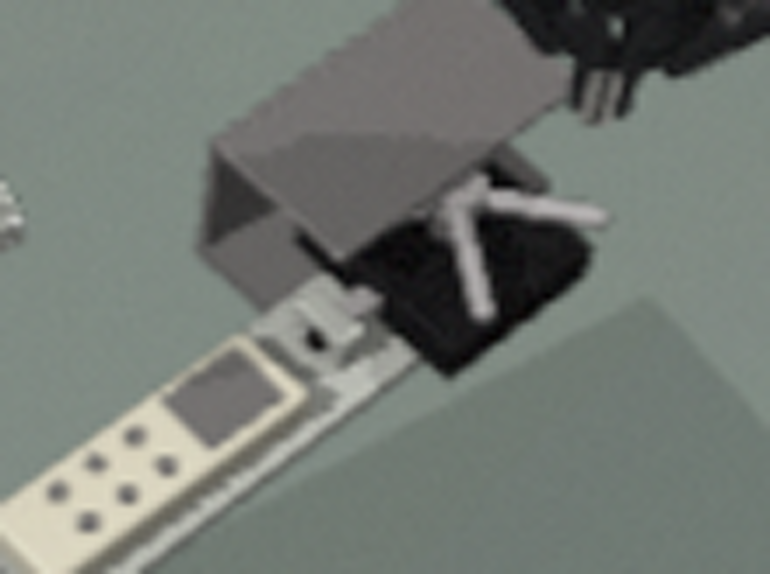

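View pics/t6.png

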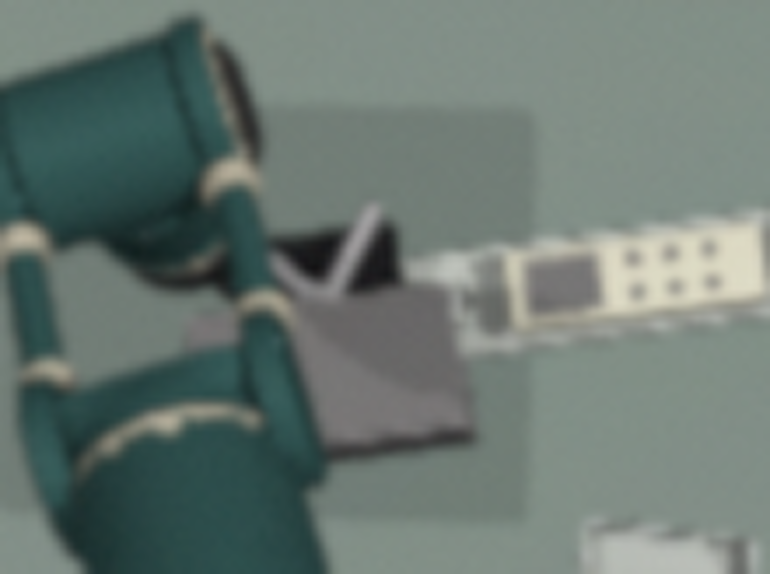

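```bash
python3 -m jog '[[[1,0,0.1,3,0,0,0],[1,0,0.1,5,0,0,0],[1,0,0.1,6.1,0,0,0],[1,0,0.1,6.1,0,0,0]]]'; python3 - <<'E'
from h import *
est()
im=bot.read_camera("scene")[:,:,::-1].copy();crop("scene",im,(315,185),55,7,"s7")
for f in (30,20,10,0,-10,-20,-30,-40,-50):row(f,54,16,.223)
E
```

```text
time: 9.2
tool_pos: [0.567, 0.2206, 0.2225]
tcp_rot: [-1.181, -2.909, 0.002]
wrist_force: [-0.0, -0.4, -0.6]
width: 0.002
t 9.2 tip 28.8 50.7 z 0.2225 yawphi 37.0 spoke 44.47 r 58.3 Ft -0.22 Fr -0.32 Fz -0.6 tau [ 0.03 -0.02 -0.01]
s7 260 144
30 row [-1.35  0.12  0.04] [-0.001 -0.     0.123]
20 row [-2.33  0.19  0.04] [-0.001 -0.     0.297]
10 row [-3.31  0.1   0.04] [-0.001 -0.     0.472]
0 row [-4.25 -0.16  0.04] [-0.001 -0.     0.646]
-10 row [-5.14 -0.59  0.04] [-0.001 -0.     0.821]
-20 row [-5.94 -1.16  0.04] [-0.001  0.     0.995]
-30 row [-6.62 -1.86  0.04] [-1.00e-03  0.00e+00  1.17e+00]
-40 row [-7.18 -2.67  0.04] [-1.000e-03  0.000e+00  1.344e+00]
-50 row [-7.59 -3.56  0.04] [-1.000e-03  0.000e+00  1.519e+00]
```

View pics/s7.png

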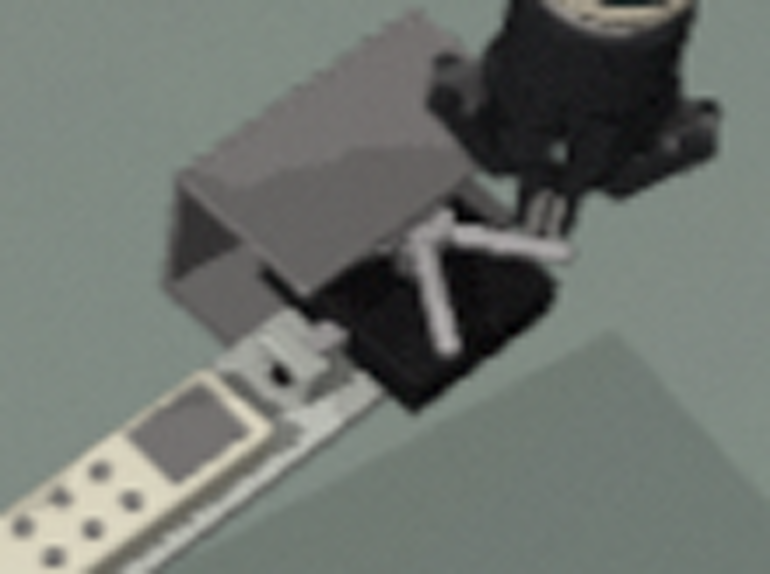

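The closed fingers are down behind the upper-right spoke, at about (545,215) in the crop. I start the sweep clockwise.

```bash
python3 -m jog '[[[1,-0.8,0.1,0,0,0,0.06],[1,-1.35,0.12,0,0,0,0.12],[1,-1.85,0.16,0,0,0,0.21],[1,-2.33,0.19,0,0,0,0.3],[1,-2.8,0.15,0,0,0,0.385],[1,-3.3,0.1,0,0,0,0.47],[1,-3.3,0.1,0,0,0,0.47]]]'; python3 - <<'E'
from h import *
est()
for f in (0,-10,-20,-30,-40,-50):row(f,54,16,.223)
E
```

```text
time: 10.12
tool_pos: [0.5923, 0.1997, 0.2246]
tcp_rot: [1.826, 2.556, 0.004]
wrist_force: [0.4, 4.3, -1.7]
width: -0.0
t 10.12 tip 51.3 26.5 z 0.2246 yawphi 10.1 spoke 11.22 r 57.7 Ft 3.9 Fr 1.84 Fz -1.7 tau [ 0.87 -0.04  0.02]
0 row [-1.05  0.12  0.16] [ 0.002 -0.002  0.177]
-10 row [-2.04  0.14  0.16] [ 0.002 -0.002  0.351]
-20 row [-3.01 -0.    0.16] [ 0.002 -0.002  0.526]
-30 row [-3.94 -0.32  0.15] [ 0.002 -0.002  0.7  ]
-40 row [-4.8  -0.79  0.15] [ 0.002 -0.003  0.875]
-50 row [-5.57 -1.4   0.15] [ 1.000e-03 -3.000e-03  1.049e+00]
```

```bash
python3 -m jog '[[[1,-0.55,0.06,0.1,0,0,0.09],[1,-1.05,0.12,0.1,0,0,0.18],[1,-1.55,0.14,0.1,0,0,0.265],[1,-2.04,0.14,0.1,0,0,0.35],[1,-2.5,0.08,0.1,0,0,0.44],[1,-3,0,0.1,0,0,0.53],[1,-3.5,-0.15,0.1,0,0,0.615],[1,-3.95,-0.32,0.1,0,0,0.7],[1,-4.4,-0.55,0.1,0,0,0.79],[1,-4.8,-0.8,0.1,0,0,0.875],[1,-5.2,-1.1,0.1,0,0,0.96],[1,-5.57,-1.4,0.1,0,0,1.05]]]'; python3 - <<'E'
from h import *
est()
bot.read_camera("scene");est()
im=bot.read_camera("scene")[:,:,::-1].copy();crop("scene",im,(300,195),60,6,"s8")
E
```

```text
time: 11.62
tool_pos: [0.598, 0.1423, 0.2245]
tcp_rot: [2.862, 1.294, 0.009]
wrist_force: [1.7, 5.9, -1.7]
width: 0.002
t 11.62 tip 48.8 -31.2 z 0.2245 yawphi -50.1 spoke -48.62 r 57.9 Ft 5.59 Fr -2.48 Fz -1.7 tau [ 0.85 -0.33  0.02]
t 11.68 tip 48.4 -31.6 z 0.2245 yawphi -50.3 spoke -49.24 r 57.8 Ft 4.6 Fr -1.0 Fz 0.8 tau [ 0.73 -0.28 -0.01]
s8 240 150
```

View pics/s8.png

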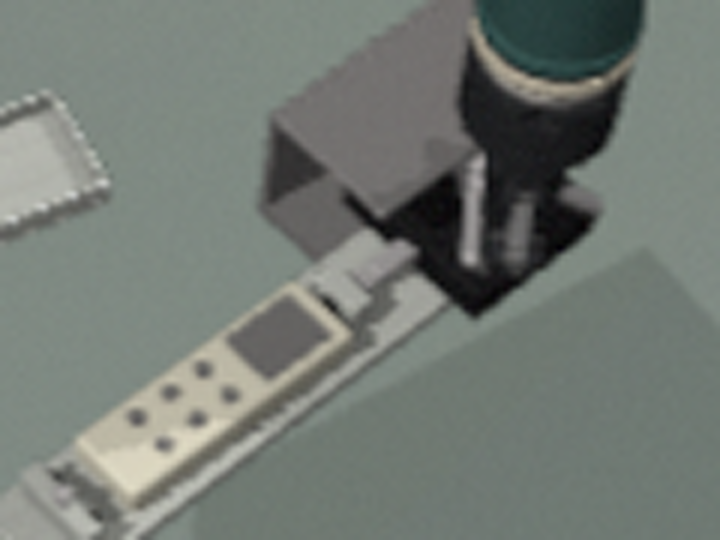

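```bash
python3 -c "
from h import *
row(-49,54,24,.223);row(-49,54,24,.27);row(23,54,25,.27);row(23,54,25,.223)"
```

```text
-49 row [ 0.88 -0.13  0.15] [ 0.002 -0.004 -0.018]
-49 row [ 0.9  -0.12 -4.55] [ 0.002 -0.004 -0.018]
23 row [ 4.3  -6.29 -4.55] [ 0.005 -0.002 -1.275]
23 row [ 4.28 -6.3   0.15] [ 0.005 -0.002 -1.275]
```

```bash
python3 -m jog '[[[1,0.7,-0.1,0,0,0,0],[1,0.9,-0.1,-3,0,0,0],[1,0.9,-0.1,-4.5,0,0,-0.18],[1,2,-2,-4.5,0,0,-0.36],[1,3,-3.5,-4.5,0,0,-0.54],[1,4,-5,-4.5,0,0,-0.72],[1,4.3,-6.3,-4.5,0,0,-0.9],[1,4.3,-6.3,-4.5,0,0,-1.08],[1,4.3,-6.3,-4.5,0,0,-1.27],[1,4.3,-6.3,-4.5,0,0,-1.27]]]'; python3 - <<'E'
from h import *
est();im=bot.read_camera("scene")[:,:,::-1].copy();crop("scene",im,(300,195),60,6,"s9")
row(23,54,25,.223)
E
```

```text
time: 12.98
tool_pos: [0.5775, 0.2153, 0.2675]
tcp_rot: [-1.535, -2.741, 0.002]
wrist_force: [-0.0, 0.0, 0.0]
width: -0.001
t 12.97 tip 38.6 43.8 z 0.2675 yawphi 22.7 spoke 32.64 r 58.4 Ft 0.03 Fr -0.01 Fz 0.0 tau [-0.02 -0.02  0.02]
s9 240 150
23 row [-0.02  0.12  4.46] [-0.001  0.    -0.007]
```

View pics/s9.png

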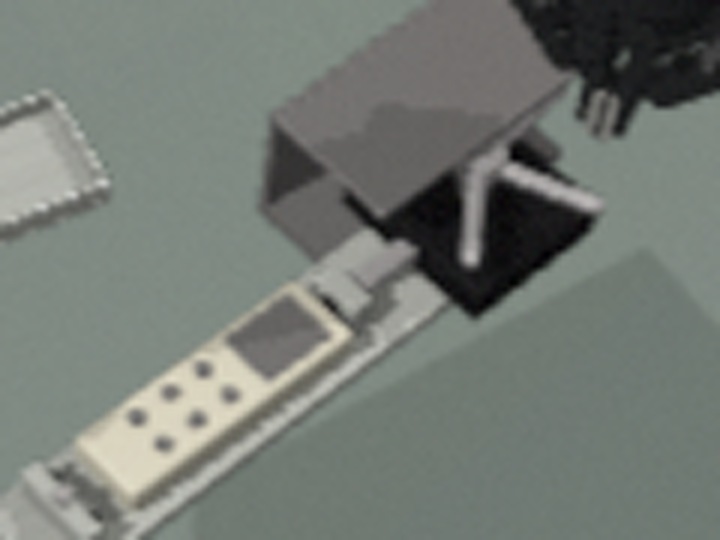

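```bash
python3 - <<'E'
from h import *
S=lambda x,y:(240+(x+.5)/6-.5,150+(y+.5)/6-.5)
for q,z in[((467,262),.065),((600,208),.065),((340,285),.034)]:
    P=onz("scene",S(*q),z)[:2]-HO;P=np.array([P@EX,P@EY])*1000;print(P.round(1),np.degrees(np.arctan2(P[1]-185,P[0])).round(1))
E
python3 -m jog '[[[1,0,0.1,2.5,0,0,0],[1,0,0.1,4.4,0,0,0],[1,0,0.1,4.4,0,0,0]]]'; python3 - <<'E'
from h import *
est()
for f in (20,15,10,5,0,-5,-10):row(f,54,16,.223)
E
```

```text
[ 42.  135.7] -49.6
[ 62.  211.4] 23.0
[-2.2 93.8] -91.4
time: 13.4
tool_pos: [0.5772, 0.2153, 0.2212]
tcp_rot: [-1.535, -2.737, 0.006]
wrist_force: [-0.4, -0.7, -0.2]
width: -0.003
t 13.4 tip 37.6 43.8 z 0.2212 yawphi 22.7 spoke 33.23 r 57.7 Ft -0.29 Fr -0.79 Fz -0.2 tau [-0.01  0.05 -0.02]
20 row [-1.23  0.22 -0.19] [-0.005 -0.001  0.046]
15 row [-1.71  0.32 -0.19] [-0.005 -0.001  0.134]
10 row [-2.2   0.38 -0.19] [-0.005 -0.     0.221]
5 row [-2.69  0.39 -0.19] [-0.005 -0.     0.308]
0 row [-3.18  0.36 -0.19] [-0.005 -0.     0.395]
-5 row [-3.66  0.28 -0.19] [-0.005  0.     0.483]
-10 row [-4.14  0.17 -0.19] [-0.005  0.     0.57 ]
```

Vision agrees: the spokes are at -49.6° and +23°, so the wheel is at about 2.11 rad. I push to about 5° quickly, then go slowly to feel for the bite.

```bash
python3 -m jog '[[[1,-0.6,0.1,-0.1,0,0,0],[1,-1.2,0.2,-0.1,0,0,0.05],[1,-1.7,0.3,-0.1,0,0,0.13],[1,-2.2,0.36,-0.1,0,0,0.22],[1,-2.6,0.38,-0.1,0,0,0.3],[1,-2.6,0.38,-0.1,0,0,0.3],[1,-2.6,0.38,-0.1,0,0,0.3]]]'; python3 - <<'E'
from h import *
est()
for f in (5,4,3,2,1,0,-1,-2,-3,-4):row(f,54,16,.223)
E
```

```text
time: 14.28
tool_pos: [0.5956, 0.1962, 0.2256]
tcp_rot: [1.926, 2.482, 0.003]
wrist_force: [-2.0, 4.7, 1.6]
width: -0.001
t 14.28 tip 54.0 22.4 z 0.2256 yawphi 5.6 spoke 6.65 r 58.4 Ft 5.03 Fr -0.72 Fz 1.6 tau [0.72 0.33 0.01]
5 row [-0.14 -0.15  0.26] [ 0.001 -0.001  0.01 ]
4 row [-0.24 -0.12  0.26] [ 0.001 -0.001  0.027]
3 row [-0.33 -0.1   0.26] [ 0.001 -0.001  0.045]
2 row [-0.43 -0.07  0.26] [ 0.001 -0.001  0.062]
1 row [-0.53 -0.05  0.26] [ 0.001 -0.001  0.08 ]
0 row [-0.62 -0.03  0.26] [ 0.001 -0.001  0.097]
-1 row [-0.72 -0.02  0.26] [ 0.001 -0.001  0.115]
-2 row [-0.82 -0.    0.26] [ 0.001 -0.001  0.132]
-3 row [-0.91  0.01  0.26] [ 0.001 -0.001  0.15 ]
-4 row [-1.01  0.03  0.26] [ 0.001 -0.001  0.167]
```

```bash
cat >> h.py <<'E'
def e2():
    s=bot.read_state();x=R.from_rotvec(s['tcp_rot']).as_matrix();L=s['tool_pos'][2]-.065
    yaw=np.degrees(np.arctan2(x[1,0],x[0,0]))-98.8
    t=s['tool_pos'][:2]+x[:2,2]*L-HUB;X,Y=t@EX*1000,t@EY*1000;r=np.hypot(X,Y)
    phi=np.degrees(np.arctan2(Y,X)-np.arcsin(16/r));p=np.radians(phi+8.8);v=np.array([-np.sin(p),np.cos(p)]);u=np.array([np.cos(p),np.sin(p)])
    m=s['torque'];F=np.array([-m[1],m[0]])/L;F2=s['wrist_force'][:2]
    print("t %.2f phi %.2f theta %.3f yaw %.1f r %.1f Ft(tau) %.2f Fr %.2f | Ft(F) %.2f"%(s['time'],phi,np.radians(72-phi)+np.radians(0)+(1.2566-1.2566) ,yaw,r,F@v,F@u,F2@v))
    xa=x[:,0];ya=x[:,1]
E
python3 -m jog '[[[1,-0.2,0,0,0,0,0.02],[1,-0.3,0,0,0,0,0.035]]]' >/dev/null; python3 -c "
from h import *
e2()"
python3 -m jog '[[[1,-0.1,0,0,0,0,0.017],[1,-0.2,0,0,0,0,0.035]]]'>/dev/null; python3 -c "
from h import *
e2()"
python3 -m jog '[[[1,-0.1,0,0,0,0,0.017],[1,-0.2,0,0,0,0,0.035]]]'>/dev/null; python3 -c "
from h import *
e2()"
```

```text
t 14.53 phi 3.69 theta 1.192 yaw 3.5 r 58.2 Ft(tau) 5.58 Fr 0.77 | Ft(F) 5.59
t 14.78 phi 1.70 theta 1.227 yaw 1.5 r 58.1 Ft(tau) 5.69 Fr 1.94 | Ft(F) 6.01
t 15.03 phi -0.32 theta 1.262 yaw -0.5 r 58.1 Ft(tau) 5.74 Fr 3.05 | Ft(F) 4.17
```

```bash
sed -i 's/np.radians(72-phi)+np.radians(0)+(1.2566-1.2566)/np.radians(144-phi)/' h.py
j(){ python3 -c "
from h import *
e2()"; }
python3 -m jog '[[[1,-0.1,0.08,0,0,0,0.017],[1,-0.2,0.15,0,0,0,0.035]]]' >/dev/null; j
python3 -m jog '[[[1,-0.1,0.03,0,0,0,0.017],[1,-0.2,0.08,0,0,0,0.035]]]'>/dev/null; j
python3 -m jog '[[[1,-0.1,0.03,0,0,0,0.017],[1,-0.2,0.05,0,0,0,0.035]]]'>/dev/null; j
```

```text
t 15.28 phi -2.46 theta 2.556 yaw -2.5 r 58.2 Ft(tau) 5.67 Fr -0.22 | Ft(F) 5.32
t 15.53 phi -4.51 theta 2.592 yaw -4.5 r 58.2 Ft(tau) 5.52 Fr -0.72 | Ft(F) 5.62
t 15.78 phi -6.56 theta 2.628 yaw -6.5 r 58.2 Ft(tau) 5.04 Fr -0.70 | Ft(F) 5.20
```

```bash
python3 - <<'E'
from h import *
im=bot.read_camera("scene")[:,:,::-1].copy();crop("scene",im,(270,225),40,9,"s10")
E
```

```text
s10 230 195
```

View pics/s10.png

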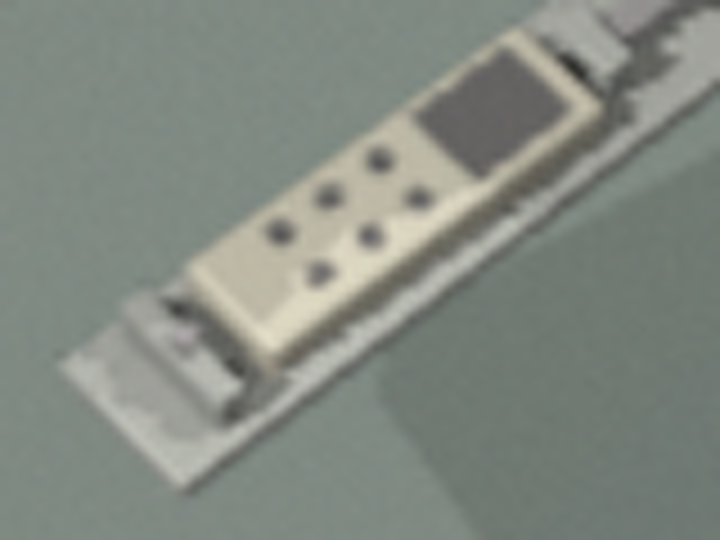

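```bash
j(){ python3 -c "
from h import *
e2()"; }
python3 -m jog '[[[1,-0.1,0.03,0,0,0,0.017],[1,-0.2,0.06,0,0,0,0.035]]]' >/dev/null; j
python3 -m jog '[[[1,-0.1,0.03,0,0,0,0.017],[1,-0.2,0.06,0,0,0,0.035]]]'>/dev/null; j
```

```text
t 16.07 phi -8.59 theta 2.663 yaw -8.5 r 58.2 Ft(tau) 5.33 Fr -1.06 | Ft(F) 5.10
t 16.32 phi -10.63 theta 2.699 yaw -10.5 r 58.2 Ft(tau) 5.69 Fr -1.61 | Ft(F) 5.43
```

```bash
j(){ python3 -c "
from h import *
e2()"; }
python3 -m jog '[[[1,-0.1,0.03,0,0,0,0.017],[1,-0.2,0.06,0,0,0,0.035]]]' >/dev/null; j
```

```text
t 16.57 phi -12.65 theta 2.734 yaw -12.5 r 58.2 Ft(tau) 5.43 Fr -2.00 | Ft(F) 4.55
```

```bash
j(){ python3 -c "
from h import *
e2()"; }
python3 -m jog '[[[1,-0.1,0,0,0,0,0.017],[1,-0.2,0.03,0,0,0,0.035]]]' >/dev/null; j
python3 -m jog '[[[1,-0.1,0.02,0,0,0,0.017],[1,-0.2,0.04,0,0,0,0.035]]]'>/dev/null; j
```

```text
t 16.82 phi -14.65 theta 2.769 yaw -14.5 r 58.2 Ft(tau) 5.53 Fr -1.30 | Ft(F) 5.84
t 17.07 phi -16.71 theta 2.805 yaw -16.5 r 58.2 Ft(tau) 5.36 Fr -1.22 | Ft(F) 4.86
```

```bash
j(){ python3 -c "
from h import *
e2()"; }
python3 -m jog '[[[1,-0.1,0.02,0,0,0,0.017],[1,-0.2,0.04,0,0,0,0.035]]]' >/dev/null; j
python3 -m jog '[[[1,-0.1,0.02,0,0,0,0.017],[1,-0.2,0.04,0,0,0,0.035]]]'>/dev/null; j
```

```text
t 17.32 phi -18.73 theta 2.840 yaw -18.5 r 58.2 Ft(tau) 5.45 Fr -0.96 | Ft(F) 5.53
t 17.57 phi -20.74 theta 2.875 yaw -20.5 r 58.2 Ft(tau) 5.73 Fr -1.16 | Ft(F) 5.74
```

```bash
j(){ python3 -c "
from h import *
e2()"; }
python3 -m jog '[[[1,-0.1,0.02,0,0,0,0.017],[1,-0.2,0.04,0,0,0,0.035]]]' >/dev/null; j
python3 -m jog '[[[1,-0.1,0.02,0,0,0,0.017],[1,-0.2,0.04,0,0,0,0.035]]]'>/dev/null; j
```

```text
t 17.82 phi -22.75 theta 2.910 yaw -22.5 r 58.2 Ft(tau) 5.70 Fr -0.80 | Ft(F) 5.49
t 18.07 phi -24.77 theta 2.946 yaw -24.6 r 58.1 Ft(tau) 5.76 Fr -0.57 | Ft(F) 6.09
```

```bash
j(){ python3 -c "
from h import *
e2()"; }
python3 -m jog '[[[1,-0.1,0.02,0,0,0,0.017],[1,-0.2,0.05,0,0,0,0.035]]]' >/dev/null; j
python3 -m jog '[[[1,-0.1,0.02,0,0,0,0.017],[1,-0.2,0.05,0,0,0,0.035]]]'>/dev/null; j
python3 - <<'E'
from h import *
im=bot.read_camera("scene")[:,:,::-1].copy();crop("scene",im,(270,225),40,9,"s11")
E
```

```text
t 18.32 phi -26.80 theta 2.981 yaw -26.6 r 58.2 Ft(tau) 5.42 Fr -0.96 | Ft(F) 5.78
t 18.57 phi -28.82 theta 3.016 yaw -28.6 r 58.1 Ft(tau) 5.44 Fr -1.21 | Ft(F) 5.55
s11 230 195
```

View pics/s11.png

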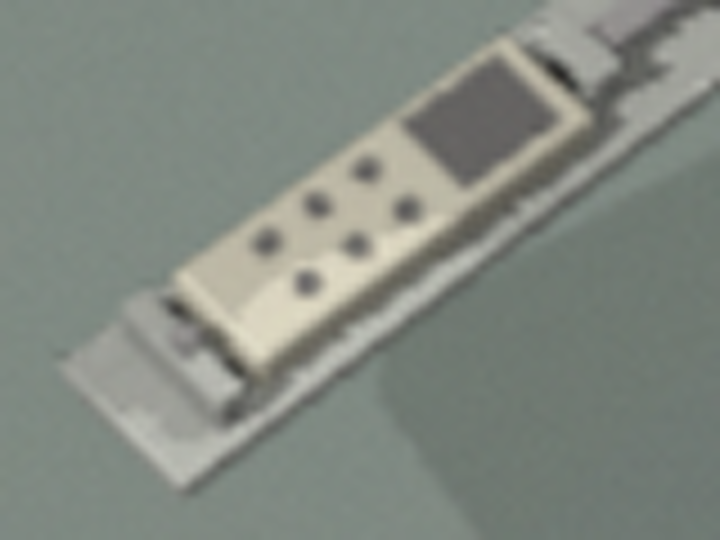

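The remote now slides with the jaw and its end is closing on the stop's noses, at about (210,330) in the crop. From here I check after every small step.

```bash
j(){ python3 -c "
from h import *
e2()"; }
python3 -m jog '[[[1,-0.1,0.02,0,0,0,0.017],[1,-0.2,0.04,0,0,0,0.035]]]' >/dev/null; j
```

```text
t 18.88 phi -30.83 theta 3.051 yaw -30.6 r 58.1 Ft(tau) 5.54 Fr -0.97 | Ft(F) 6.08
```

```bash
j(){ python3 -c "
from h import *
e2()"; }
python3 -m jog '[[[1,-0.1,0.02,0,0,0,0.017],[1,-0.2,0.04,0,0,0,0.035]]]' >/dev/null; j
```

```text
t 19.12 phi -32.89 theta 3.087 yaw -32.6 r 58.1 Ft(tau) 5.52 Fr -1.13 | Ft(F) 5.60
```

```bash
j(){ python3 -c "
from h import *
e2()"; }
python3 -m jog '[[[1,-0.1,0.02,0,0,0,0.017]]]' >/dev/null; j
```

```text
t 19.25 phi -33.88 theta 3.105 yaw -33.5 r 58.1 Ft(tau) 6.00 Fr -0.90 | Ft(F) 5.18
```

```bash
j(){ python3 -c "
from h import *
e2()"; }
python3 -m jog '[[[1,-0.1,0.02,0,0,0,0.017]]]' >/dev/null; j
```

```text
t 19.38 phi -34.86 theta 3.122 yaw -34.5 r 58.1 Ft(tau) 5.94 Fr -0.72 | Ft(F) 5.01
```

```bash
j(){ python3 -c "
from h import *
e2()"; }
python3 -m jog '[[[1,-0.1,0.02,0,0,0,0.017]]]' >/dev/null; j
```

```text
t 19.50 phi -35.88 theta 3.139 yaw -35.5 r 58.1 Ft(tau) 5.77 Fr -0.80 | Ft(F) 5.59
```

```bash
j(){ python3 -c "
from h import *
e2()"; }
python3 -m jog '[[[1,-0.1,0.02,0,0,0,0.017],[1,-0.2,0.04,0,0,0,0.035]]]' >/dev/null; j
```

```text
t 19.75 phi -37.93 theta 3.175 yaw -37.5 r 58.1 Ft(tau) 5.62 Fr -0.94 | Ft(F) 5.59
```

```bash
j(){ python3 -c "
from h import *
e2()"; }
python3 -m jog '[[[1,-0.1,0.02,0,0,0,0.017],[1,-0.2,0.04,0,0,0,0.035]]]' >/dev/null; j
```

```text
t 20.00 phi -39.94 theta 3.210 yaw -39.5 r 58.0 Ft(tau) 5.62 Fr -0.69 | Ft(F) 5.72
```

```bash
j(){ python3 -c "
from h import *
e2()"; }
python3 -m jog '[[[1,-0.1,0.02,0,0,0,0.017],[1,-0.2,0.04,0,0,0,0.035]]]' >/dev/null; j
python3 - <<'E'
from h import *
im=bot.read_camera("scene")[:,:,::-1].copy();crop("scene",im,(260,230),30,12,"s12")
E
```

```text
t 20.25 phi -41.97 theta 3.246 yaw -41.5 r 58.0 Ft(tau) 6.06 Fr -0.66 | Ft(F) 6.18
s12 230 208
```

View pics/s12.png

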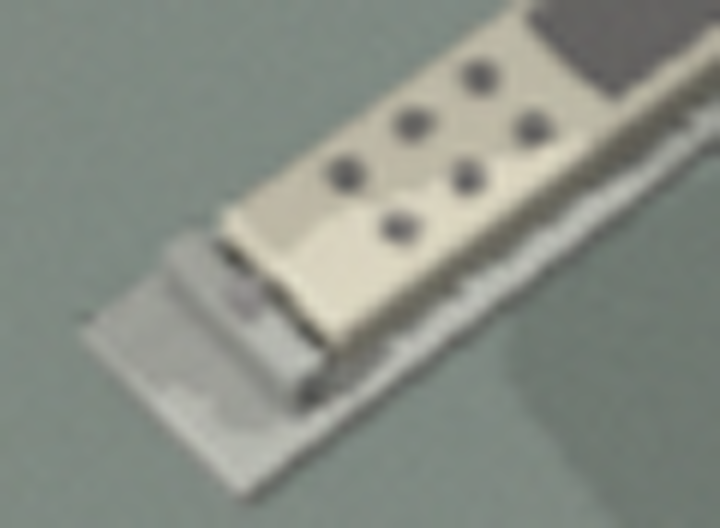

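```bash
j(){ python3 -c "
from h import *
e2()"; }
python3 -m jog '[[[1,-0.1,0.02,0,0,0,0.017]]]' >/dev/null; j
```

```text
t 20.43 phi -42.93 theta 3.263 yaw -42.5 r 58.0 Ft(tau) 5.47 Fr -0.25 | Ft(F) 5.06
```

```bash
j(){ python3 -c "
from h import *
e2()"; }
python3 -m jog '[[[1,-0.1,0.02,0,0,0,0.017]]]' >/dev/null; j
```

```text
t 20.55 phi -44.00 theta 3.281 yaw -43.5 r 58.0 Ft(tau) 5.66 Fr -0.57 | Ft(F) 6.20
```

```bash
j(){ python3 -c "
from h import *
e2()"; }
python3 -m jog '[[[1,-0.1,0.02,0,0,0,0.017]]]' >/dev/null; j
```

```text
t 20.68 phi -44.96 theta 3.298 yaw -44.4 r 58.0 Ft(tau) 5.94 Fr -1.10 | Ft(F) 6.06
```

```bash
j(){ python3 -c "
from h import *
e2()"; }
python3 -m jog '[[[1,-0.1,0.02,0,0,0,0.017]]]' >/dev/null; j
```

```text
t 20.80 phi -45.89 theta 3.314 yaw -45.4 r 58.0 Ft(tau) 6.44 Fr -0.53 | Ft(F) 6.38
```

```bash
j(){ python3 -c "
from h import *
e2()"; }
python3 -m jog '[[[1,-0.1,0.02,0,0,0,0.017]]]' >/dev/null; j
```

```text
t 20.93 phi -46.76 theta 3.329 yaw -46.4 r 58.0 Ft(tau) 7.26 Fr -0.36 | Ft(F) 6.19
```

Resistance is rising, with the bite at about 3.30 rad. I keep taking single small steps.

```bash
j(){ python3 -c "
from h import *
e2()"; }
python3 -m jog '[[[1,-0.08,0.01,0,0,0,0.014]]]' >/dev/null; j
```

```text
t 21.05 phi -47.38 theta 3.340 yaw -47.2 r 58.0 Ft(tau) 7.57 Fr -0.28 | Ft(F) 7.26
```

```bash
j(){ python3 -c "
from h import *
e2()"; }
python3 -m jog '[[[1,0,0,0,0,0,0]]]' >/dev/null; j
```

```text
t 21.18 phi -47.42 theta 3.341 yaw -47.2 r 58.0 Ft(tau) 7.02 Fr -0.50 | Ft(F) 7.64
```

```bash
j(){ python3 -c "
from h import *
e2()"; }
python3 -m jog '[[[1,-0.1,0.01,0,0,0,0.01]]]' >/dev/null; j
```

```text
t 21.30 phi -48.12 theta 3.353 yaw -47.7 r 58.0 Ft(tau) 8.44 Fr -0.20 | Ft(F) 8.18
```

```bash
j(){ python3 -c "
from h import *
e2()"; }
python3 -m jog '[[[1,-0.07,0.01,0,0,0,0.01]]]' >/dev/null; j
```

```text
t 21.43 phi -48.67 theta 3.363 yaw -48.3 r 58.0 Ft(tau) 8.73 Fr -0.68 | Ft(F) 8.37
```

Pinch estimates are about 12 N from the force ratio and about 20 N from the angle past the bite, both inside the window. I back away now.

```bash
python3 -m jog '[[[1,0.3,0,0,0,0,0],[1,0.8,0,0,0,0,0],[1,0.9,0,-3,0,0,0],[1,0.9,0,-7,0,0,0],[1,0.9,0,-12,0,0,0],[1,0.9,0,-12,0,0,0],[1,0.9,0,-12,0,0,0]]]'; python3 - <<'E'
from h import *
im=bot.read_camera("scene")[:,:,::-1].copy();cv2.imwrite("pics/full13.png",im);crop("scene",im,(285,210),60,6,"s13");e2()
S=None
E
```

```text
time: 22.3
tool_pos: [0.6014, 0.148, 0.3446]
tcp_rot: [2.841, 1.339, -0.0]
wrist_force: [0.5, -0.4, 0.1]
width: -0.0
s13 225 165
t 22.35 phi -43.55 theta 3.273 yaw -48.3 r 57.5 Ft(tau) -0.10 Fr 0.02 | Ft(F) 0.54
```

View pics/s13.png

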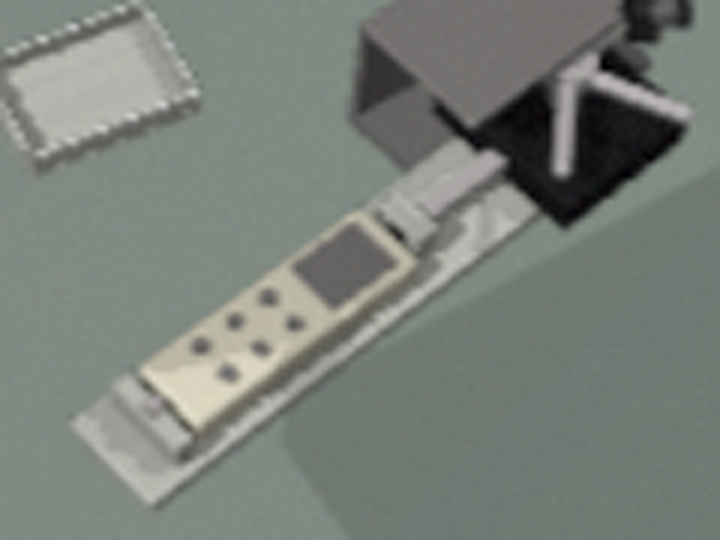

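```bash
python3 - <<'E'
from h import *
S=lambda x,y:(225+(x+.5)/6-.5,165+(y+.5)/6-.5)
for q,z in[((140,372),.034),((196,428),.034),((365,210),.034),((418,260),.034),((562,172),.065),((688,112),.065)]:
    P=onz("scene",S(*q),z)[:2]-HO;P=np.array([P@EX,P@EY])*1000;print(P.round(1),np.degrees(np.arctan2(P[1]-185,P[0])).round(1))
E
```

```text
[-18.2 -87.7] -93.8
[ 23.1 -87.3] -85.2
[-16.8  62. ] -97.8
[22.4 61.9] -79.7
[ 43.6 137.7] -47.4
[ 58.8 213.3] 25.7
```

View pics/full13.png

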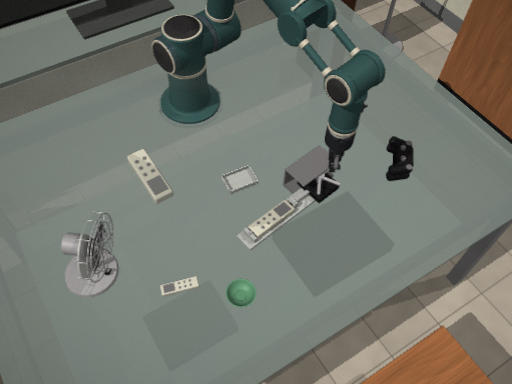

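The remote lies square on the bed (x about +2.5 mm, y from -87.5 to +62 mm). The spoke is still where I left it, the bystanders haven't moved, and the robot is clear of everything.

```bash
python3 -c "
from h import *
bot.finish_job(); e2()"
```

```text
the job is handed in; nothing more can be done
the job is handed in; nothing more can be done
```

The 150 mm remote is on the holder's bed, pinched between the jaw and the end stop, and I handed the job in after about 22 s of the 72 s allowed. I picked it out from three sizes, laid it on the bed and let go. Then I wound the wheel clockwise with the closed fingers in two spoke strokes, taking small steps once the bite was near.

- **Bite and pinch:** the wheel began to stiffen at about 3.30 rad, and I stopped at about 3.36 rad. The push on the spoke had risen from 5.6 N to 8.7 N. The two pinch estimates disagree: about 12 N from the force ratio and about 20 N from the angle past the bite. Both are inside the 6–30 N window, but I had no direct reading of the jaw force.
- **Last look after retreating:** the remote sits about 2.5 mm off the bed's centre line, aligned to within about 0.02 rad, with its end against the stop. The wheel read -47.4° by camera against -48.7° by arm pose, which is within measurement error, so I saw no clear spring-back. The fan, dish, tray and controllers look unmoved, and the wrist force is about zero with the gripper clear. I did not press the wheel again to confirm the pinch after letting go.

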